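Hang a contact carrier on the transport rack and push it home

TASK

Hang the loose white contact carrier that stands on the bench astride the square bar of the empty transport rack, on the open stretch of the bar; lower it gently, do not drop it, and let go. Then push it along the bar, under the keeper plate, until it is home against the end plate on the keeper's side. Leave the parts tray and the screwdriver where they are.

Things in the scene. Friction and masses are not known exactly. Their poses are not given: they have to be found in the camera images.
- carrier: Loose white plastic upside-down U with copper strips, 0.08-0.17 kg, on its legs. Origin: centre of underside; z up, y along its 60 mm length (along the bar once hung), x across its 48 mm width. Legs 70 mm tall, 8 thick, 32 mm free between them; crown slab 48 x 60 mm at z 70-80; centred on it a grip fin 14 (x) x 40 (y) mm at z 80-102. Same after half a turn. Hung, its crown rests on the bar.
- rack: Fixed rack, place and yaw vary: base plate 70 x 340 x 12 mm; a 20 x 20 mm square aluminium bar along its y, 300 mm long, underside at z 90, top at z 110 mm, between two dark end plates 60 mm wide (x), 8 mm thick, tops at z 146 mm, inner faces at y = +150 and -150 mm. Origin: centre of underside, z up.
- bar_mid (a point): The middle of the top face of the rack's bar; axes as the rack's.
- keeper: Flat steel plate 50 (x) x 100 (y) x 3 mm, level like a roof over one end of the bar (which end varies), fixed on that end plate. Origin: middle of the end plate's top (z 146 mm); the plate is 6-9 mm above that and reaches 50 mm along the bar, so a carrier cannot be lowered there, only slid under. A carrier that is home has its centre 34 mm from this origin, horizontally.
- card_holder: A small clear upright card holder with a blank card, 50 x 6 x 30 mm, fixed on the other end plate; origin at the centre of its underside, on top of that end plate.
- parts_tray: Bystander: a loose open grey tray of contacts, 120 (x) x 90 (y) x 35 mm, origin at the centre of its underside.
- screwdriver: Bystander: a loose screwdriver of about 0.2 m lying on the bench along its x, about 30 mm thick at the handle, handle towards -x.
- clamp_jig: Bystander: a toggle clamp with a red handle on an aluminium plate 100 (x) x 60 (y) mm, 130 mm tall, fixed; origin at the centre of its underside.
Mind the look-alikes: they are no part of the job. Of the things that look like the carrier, the smaller one is meant.

How it is judged (in metres and radians):
On the way:
1. the carrier hangs astride the bar, released, on the open stretch (x of carrier in the frame of bar_mid between -0.009 and 0.009 m and z of carrier in the frame of bar_mid between -0.073 and -0.066 m and y of carrier in the frame of bar_mid between -0.13 and 0.13 m and angle between the y axis of carrier and the y axis of rack, either way round below 0.2 rad and angle between carrier's own z axis and vertical below 0.1 rad and contact force between carrier and rack above 0.2 N and contact force between the fingers and carrier below 0.05 N and horizontal distance between carrier and keeper above 0.06 m), for 0.2 s.
At the end, for the whole second after the job is handed in: The carrier hangs astride the bar between the end plates, upright (within 0.1 rad), crown resting on the bar (within 4 mm), in line with the bar (0.2 rad, 9 mm), its centre within 39.5 mm of the keeper's origin (a gap of at most about 5 mm to the end plate), released and at rest (x of carrier in the frame of bar_mid between -0.009 and 0.009 m and z of carrier in the frame of bar_mid between -0.073 and -0.066 m and y of carrier in the frame of bar_mid between -0.13 and 0.13 m and angle between the y axis of carrier and the y axis of rack, either way round below 0.2 rad and angle between carrier's own z axis and vertical below 0.1 rad and contact force between carrier and rack above 0.2 N and contact force between the fingers and carrier below 0.05 N and horizontal distance between carrier and keeper below 0.0395 m and linear speed of carrier below 0.02 m/s and angular speed of carrier below 0.2 rad/s); the robot touches nothing.
It fails at once if the parts tray is moved by more than 25 mm (distance of parts_tray from where it was at the start of the episode above 0.025 m).
It fails at once if the screwdriver is moved by more than 25 mm (distance of screwdriver from where it was at the start of the episode above 0.025 m).
It fails at once if the carrier is dropped (falls free for more than about 15 mm: faster than 0.55 m/s out of the fingers) (linear speed of carrier above 0.55 m/s and contact force between the fingers and carrier below 0.05 N).
It fails at once if the carrier is knocked over (tilted by more than 0.8 rad) (angle between carrier's own z axis and vertical above 0.8 rad).
It also fails if it takes over 51 s, if anything falls off the work surface, if the arm or the gripper's body presses on something with over 40 N, if the wrist force passes 120 N, or if a joint passes its speed limit or range.

ROBOT

A 6-joint arm with a two-finger parallel gripper is mounted at the origin on the work surface. World frame = base frame: x ahead of the robot, y to its left, z up, the work surface at z = 0. Lengths are in m, angles in degrees, forces in N, time in s.
With the tool pointing down it reaches from about 0.4 to 0.825 m from the base axis. Payload 7 kg.
Tool frame: the origin (TCP) lies at the very end of the fingers, on their centre line; the grasp point (between the pads) lies 19 mm behind it (r.hold_point_z is the distance from the TCP to the grasp point, in m); x points along the fingers, y is the direction in which the jaws open and shut, and the axes are right-handed (so a half turn about x gives the same grasp; the last joint's range is limited). The gripper opens to 88 mm and grips with 3 to 60 N. Pads are 19 mm wide; open, the fingers measure 130 mm over their backs; the gripper's body (78 mm by 193 mm) begins 47 mm behind the grasp point.
Start: joints at [-49.154, 20.546, 0.682, 0, -70.136, -16.507], TCP at [0.278, -0.615, 0.227] pointing down, gripper open.
Joint ranges: [-176.03, 176.03], [-82.01, 121.73], [-58.28, 71.71], [-173.87, 95.51], [-174.79, -0.11], [-173.66, 173.66]. Speed limits (degrees/s): [136.94, 136.94, 172.46, 180, 180, 180].

INTERFACE

Orientations are given as [roll, pitch, yaw] about the fixed x, y, z axes, in that order (R = Rz(yaw) Ry(pitch) Rx(roll)).
In Python, from plant import r gives the robot as it stands. The module is installed in compiled form; this text tells all that it offers.
- The arm moves only by the shell command python3 -m creep 'ROWS' [FORCE]. ROWS is JSON, a list of rows, each a list of 7 numbers: the turn, a rotation vector about the tool's x, y, z in rad, then the shift along the tool's x, y, z in cm, then the opening in per cent of the stroke, from 0 (shut) to 100 (fully open). In form: [[rx, ry, rz, x, y, z, fingers], ...]. A call has 1 to 8 rows; each row shifts and turns the commanded pose from where the row before left it, along the tool's axes as they then stand; what a row does not reach is not made up. A row lasts 1/10 s, in which the tool goes at most 50 mm and 8.59 degrees, less where a joint would pass 70% of its speed; a pose out of reach is approached as far as the arm can. A call is refused whole if a number of a shift passes 5 or a number of a turn 0.15, either way. A call with a gripper value outside its range is refused whole. The fingers move at their own pace and stop on an object; FORCE is the grip in N (left out, the last holds). Time passes only in rows, so rows that do not move let the fingers close. It gives the time, the measured TCP pose, the force and the opening at its end, in the units of the state.
- r.get_state(): the state, without advancing time (a new reading comes with each control period).
- r.capture(name): name is "side" or "top"; returns (picture, depth): 384x512x3 uint8, blue, green, red; 384x512 float32, m along the optical axis (not along the pixel's ray), 0 where there is no reading.
- r.camera_info(name): a dict with "fovy" (degrees; the focal length in pixels is half the picture's height over the tangent of half this angle, whatever the lens; pixels are square), "cx", "cy" (the principal point, pixels), "dist_coeffs" ([k1, k2, p1, p2, k3] as OpenCV has them; the pictures are not rectified), "camera_from_world" (4x4, takes a point from world to camera coordinates). Camera axes: x right, y down, z forward; pixel columns grow to the right and rows downward; lengths in m; the calibration is good to about 2 mm. A picture is of the moment at which its call begins. camera_info takes no time and is no camera call.
- r.close_job(): hands the job in, once; it reports no verdict.
Trained networks look in the newest picture that a camera, given by its name, has taken for a name from the list of things; names that differ only in an ending like _2 or _b are one class to them, and where a whole thing is asked for, a point or a joint stands for the part that bears it (a point fixed in the world has none). Each returns a list of dicts, best first, with "score" (0 to 1); they miss things now and then, are a little off and sometimes report something else, mostly with a low value. They report only what shows in the picture. A call takes as long as a camera call. They do not tell look-alikes from the thing itself.
- r.look_for(query, camera): "rect" ([left, top, right, bottom] in pixels, round what is visible of it).
- r.masks_of(query, camera): "pixels" (384x512 bool, what is visible of it) and "rect" ([left, top, right, bottom] in pixels, round what is visible of it).
The state is a dict: "time_s": time; "joints": joint angles; "qd": joint speeds; "joint_torque": joint torques, N m; "tcp_pos": TCP position; "eef_rot": TCP orientation; "contact_force": force on the tool from outside, world axes, zero at the start; "moment": the same for the moment, N m; "gripper_width": finger opening in m.
Only numpy, scipy, OpenCV 4.12 (cv2) and the standard library are available. Lean on these libraries where they do the work, as an engineer would, in place of code of your own. Each camera call takes 0.05 s, during which the arm holds its last target. There are 200 camera calls.

## Working session

There is one attempt and no reset: what is moved stays moved. The work goes in short steps, Python scripts to look and compute and a shell command to move; the robot and the scene stay as the last step left them, time stands still between calls to the robot, and variables do not carry over. Pictures are saved under pics/ and viewed, about 8 in all and at most 12, crops included, and the job is handed in when it is done.

```bash
mkdir -p pics
cat > h.py <<'E'
import numpy as np, cv2
from plant import r
def cam(n):
    i=r.camera_info(n); f=192/np.tan(np.radians(i["fovy"])/2)
    K=np.array([[f,0,i["cx"]],[0,f,i["cy"]],[0,0,1]]); return K,np.array(i["dist_coeffs"],float),np.array(i["camera_from_world"])
def world(n,d):
    "per-pixel world points HxWx3"
    K,D,T=cam(n); v,u=np.mgrid[:384,:512]
    p=cv2.undistortPoints(np.stack([u,v],-1).reshape(-1,1,2).astype(np.float64),K,D).reshape(384,512,2)
    P=np.concatenate([p*d[...,None],d[...,None]],-1); W=(P-T[:3,3])@T[:3,:3]
    W[d<=0]=np.nan; return W
E
cat > a.py <<'E'
from h import *
ims=[]
for n in("side","top"):
    im,d=r.capture(n); np.savez(n,im=im,d=d); K,D,T=cam(n); print(n,-T[:3,:3].T@T[:3,3],T[2,:3]); W=world(n,d)
    for q in("carrier","rack","keeper","card_holder","parts_tray","screwdriver","clamp_jig"):
        for m in r.masks_of(q,n):
            P=W[m["pixels"]]; P=P[~np.isnan(P[:,0])]
            print(q,round(m["score"],2),np.round(m["rect"]),len(P),np.round(np.percentile(P,[2,50,98],axis=0),3).tolist() if len(P) else'')
    cv2.imwrite(f"pics/{n}0.png",im)
print(r.get_state())
E
python3 a.py
```

```text
side [0.34169285 0.76808624 0.84987477] [ 0.15355934 -0.74285518 -0.65160242]
carrier 0.82 [274. 160. 310. 217.] 1316 [[0.394, -0.227, -0.001], [0.428, -0.127, 0.103], [0.475, -0.098, 0.145]]
carrier 0.64 [264. 205. 289. 245.] 644 [[0.417, -0.073, -0.001], [0.448, -0.002, 0.077], [0.48, 0.018, 0.102]]
rack 0.59 [164. 167. 222. 305.] 3685 [[0.597, -0.1, 0.008], [0.627, 0.054, 0.023], [0.662, 0.22, 0.139]]
keeper 0.7 [158. 235. 195. 276.] 848 [[0.604, 0.158, 0.153], [0.626, 0.209, 0.156], [0.65, 0.253, 0.16]]
keeper 0.15 [170. 168. 226. 304.] 3901 [[0.597, -0.101, 0.003], [0.627, 0.056, 0.021], [0.665, 0.221, 0.141]]
card_holder 0.77 [200. 156. 221. 171.] 161 [[0.617, -0.102, 0.147], [0.639, -0.098, 0.162], [0.662, -0.095, 0.175]]
parts_tray 0.64 [222. 323. 295. 381.] 2988 [[0.37, 0.273, 0.001], [0.434, 0.319, 0.012], [0.493, 0.374, 0.037]]
screwdriver 0.73 [311. 164. 339. 179.] 285 [[0.31, -0.347, -0.002], [0.358, -0.302, 0.019], [0.395, -0.279, 0.027]]
screwdriver 0.65 [222. 324. 297. 383.] 3022 [[0.37, 0.273, 0.001], [0.434, 0.319, 0.011], [0.493, 0.373, 0.037]]
clamp_jig 0.79 [222.
[... 1357 characters left out ...]
0.044, 0.015], [0.648, 0.201, 0.122]]
{'time_s': 0.8, 'joints': array([-4.91543086e+01,  2.05453019e+01,  6.83055908e-01,  6.86499906e-04,
       -7.01372769e+01, -1.65085852e+01]), 'qd': array([ 0.01049229,  0.06144472, -0.00963515, -0.00578514, -0.01757756,
       -0.06188452]), 'joint_torque': array([-5.48024730e-06, -5.82289374e+01,  2.93279797e+01,  7.00185969e+00,
        1.24338191e-02, -1.39526110e-04]), 'tcp_pos': array([ 0.27816047, -0.61500084,  0.22658371]), 'eef_rot': array([-127.02893067,   89.99919718, -102.69159125]), 'contact_force': array([ 0.34003   ,  0.18308535, -0.06344795]), 'moment': array([ 0.01981656,  0.0352666 , -0.03013223]), 'gripper_width': 0.08740957280889612}
```

```bash
cat > b.py <<'E'
from h import *
def rect(W,lo,hi,x0,x1,y0,y1,lab):
    m=(W[...,0]>x0)&(W[...,0]<x1)&(W[...,1]>y0)&(W[...,1]<y1)&(W[...,2]>lo)&(W[...,2]<hi)
    P=W[m]; 
    if len(P)<5: print(lab,len(P));return
    c,s,a=cv2.minAreaRect((P[:,:2]*1000).astype(np.float32)); print(lab,len(P),'c',np.round(c,1),'size',np.round(s,1),'ang',round(a,1),'zmed',round(np.median(P[:,2]),4), 'mean',np.round(P[:,:2].mean(0),4))
if __name__=="__main__":
  for n in("side","top"):
    z=np.load(n+".npz"); W=world(n,z["d"])
    print(n)
    rect(W,.095,.11,.40,.5,-.085,.04,'fin'); rect(W,.07,.087,.40,.5,-.085,.04,'crown')
    rect(W,.103,.118,.58,.68,-.085,.15,'bar'); rect(W,.148,.166,.58,.68,.14,.27,'keeper'); rect(W,.15,.18,.58,.68,-.12,-.08,'card')
    rect(W,.006,.018,.55,.72,-.2,.3,'base')
    im=z["im"]; c=im[130:390,110:400] if n=="top" else im[100:384,140:350]
    cv2.imwrite(f"pics/{n}c.png",cv2.resize(c,None,fx=2.1,fy=2.1,interpolation=3))
  a,b=[cv2.imread(f"pics/{n}c.png") for n in("side","top")]
  h=max(a.shape[0],b.shape[0]); p=lambda q:cv2.copyMakeBorder(q,0,h-q.shape[0],0,0,0)
  j=np.hstack([p(a),p(b)]); cv2.imwrite("pics/both.png",cv2.resize(j,None,fx=790/j.shape[1],fy=790/j.shape[1]))
  t=np.load("side.npz")["im"][150:260,230:340]; cv2.imwrite("pics/close.png",cv2.resize(t,None,fx=5,fy=5,interpolation=2))
E
python3 b.py
```

```text
side
fin 74 c [446.4 -14.6] size [14.1 41.4] ang 14.2 zmed 0.101 mean [ 0.4465 -0.014 ]
crown 306 c [446.4 -15.1] size [48. 61.] ang 14.6 zmed 0.079 mean [ 0.4457 -0.0096]
bar 515 c [635.2  32.3] size [ 21.1 235.3] ang 2.6 zmed 0.1095 mean [0.6348 0.0246]
keeper 899 c [625.7 205.3] size [ 53.3 103.4] ang 1.4 zmed 0.156 mean [0.6269 0.2084]
card 187 c [641.  -99.1] size [50.1 12.6] ang 3.7 zmed 0.1647 mean [ 0.64   -0.0991]
base 1785 c [637.1  56.3] size [109.8 337.5] ang 8.7 zmed 0.0124 mean [0.6233 0.0609]
top
fin 74 c [446.6 -19.6] size [14.  39.9] ang 13.2 zmed 0.1022 mean [ 0.4464 -0.0195]
crown 272 c [446.7 -19.4] size [48.2 59.8] ang 14.4 zmed 0.0803 mean [ 0.446  -0.0195]
bar 588 c [635.3  31.7] size [ 21.3 233. ] ang 2.3 zmed 0.1104 mean [0.6345 0.0314]
keeper 634 c [627.2 204.1] size [57.9 99.4] ang 0.3 zmed 0.1559 mean [0.6282 0.2036]
card 56 c [ 639.  -103.2] size [53.7  7.1] ang 0.2 zmed 0.1757 mean [ 0.6382 -0.1034]
base 1548 c [632.6  49.3] size [489.4 167.9] ang 89.5 zmed 0.0123 mean [0.622  0.0433]
```

View pics/both.png

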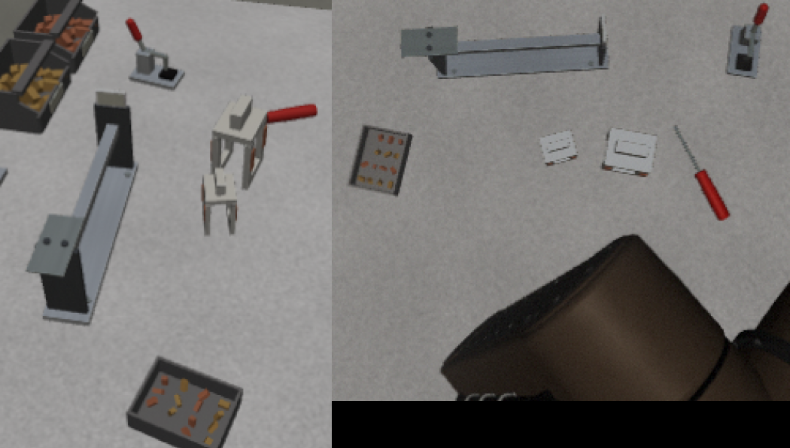

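View pics/close.png

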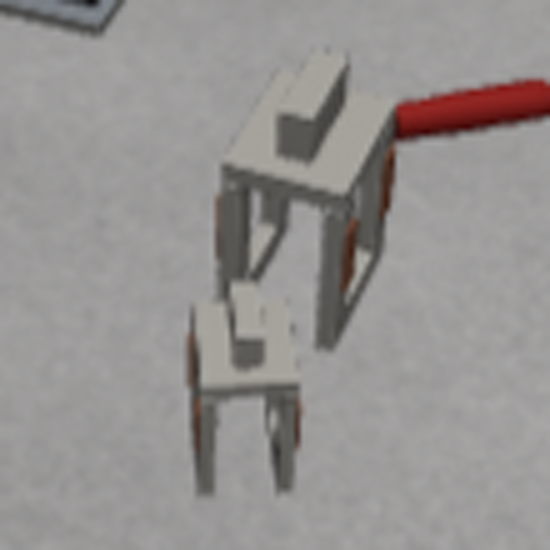

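The pictures show three things like the carrier:
- the small white U: side (277,225), top (254,224), fin top at 0.102 m
- the larger white U: side (292,188), top (300,227), 0.148 m tall
- the rack's own parts, which are not a match

The close crop confirms the front, smaller one. It measures 48x60 mm with a 14x40 mm fin, yaw about 14°. The rack's yaw is about 2.5°, the keeper is on the +y end and the card on the -y end.

```bash
cat > g.py <<'E'
import sys,numpy as np
from scipy.spatial.transform import Rotation as Ro
from plant import r
x,y,z,yaw=map(float,sys.argv[1:5]); s=r.get_state()
R=Ro.from_euler('xyz',s["eef_rot"],degrees=True).as_matrix()
print('t',s["time_s"],'tcp',np.round(s["tcp_pos"],4),'F',np.round(s["contact_force"],1),'w',round(s["gripper_width"],4)); print(np.round(R,3).tolist(),'j',np.round(s["joints"],0))
c,q=np.cos(np.radians(yaw)),np.sin(np.radians(yaw))
for k in(1,-1):   # tool y along +-(c,q)
    Y=k*np.array([c,q,0]); X=np.array([0,0,-1.]); G=np.stack([X,Y,np.cross(X,Y)],1)
    rv=Ro.from_matrix(R.T@G).as_rotvec(); d=np.array([x,y,z])-s["tcp_pos"]
    print('rot',np.round(rv,3),'shift cm now-axes',np.round(R.T@d*100,2),'goal-axes',np.round(G.T@d*100,2))
E
python3 g.py .4465 -.0175 .16 14
```

```text
t 0.8 tcp [ 0.2782 -0.615   0.2266] F [ 0.3  0.2 -0.1] w 0.0874
[[-0.0, -0.412, 0.911], [-0.0, 0.911, 0.412], [-1.0, -0.0, -0.0]] j [-49.  21.   1.   0. -70. -17.]
rot [1.751 0.    0.   ] shift cm now-axes [ 6.66 47.5  39.96] goal-axes [  6.66  30.79 -53.9 ]
rot [-1.39 -0.    0.  ] shift cm now-axes [ 6.66 47.5  39.96] goal-axes [  6.66 -30.79  53.9 ]
```

```bash
python3 -m creep '[[0,0,0,0,3.8,3.2,100],[0,0,0,0,3.8,3.2,100],[0,0,0,0,3.8,3.2,100],[0,0,0,0,3.8,3.2,100],[0,0,0,0,3.8,3.2,100],[0,0,0,0,3.8,3.2,100],[0,0,0,0,3.8,3.2,100],[0,0,0,0,3.8,3.2,100]]' 15; python3 -m creep '[[-0.139,0,0,0,0,0,100],[-0.139,0,0,0,0,0,100],[-0.139,0,0,0,0,0,100],[-0.139,0,0,0,0,0,100],[-0.139,0,0,0,0,0,100],[-0.139,0,0,0,0,0,100],[-0.139,0,0,0,0,0,100],[-0.139,0,0,0,0,0,100]]'; python3 g.py .4465 -.0175 .16 14
```

```text
time_s: 1.6
tcp_pos: [0.3863, -0.2307, 0.227]
eef_rot: [-33.5, 89.9, -9.2]
contact_force: [1.5, 0.6, 0.5]
gripper_width: 0.0877
time_s: 2.4
tcp_pos: [0.3861, -0.2325, 0.2268]
eef_rot: [-93.2, 90.0, -4.8]
contact_force: [-0.5, 0.9, 1.2]
gripper_width: 0.0874
t 2.4 tcp [ 0.3861 -0.2325  0.2268] F [-0.5  0.9  1.2] w 0.0874
[[0.0, -1.0, 0.028], [-0.0, 0.028, 1.0], [-1.0, -0.0, -0.0]] j [ -6.  -1. -26.  -0. -65.   4.]
rot [2.869e+00 1.000e-03 0.000e+00] shift cm now-axes [ 6.68 -5.42 21.66] goal-axes [  6.68  11.06 -19.4 ]
rot [-0.273 -0.     0.   ] shift cm now-axes [ 6.68 -5.42 21.66] goal-axes [  6.68 -11.06  19.4 ]
```

```bash
python3 -m creep '[[0,0,0,0,-1.08,4.33,100],[0,0,0,0,-1.08,4.33,100],[0,0,0,1,-1.08,4.33,100],[0,0,0,2,-1.08,4.33,100],[0,0,0,2,-1.1,4.33,100],[-0.136,0,0,1.7,0,0,100],[-0.137,0,0,0,0,0,100],[0,0,0,0,0,0,100]]' 15
cat > c.py <<'E'
from h import *; from b import rect; import sys
for n in("side","top"):
    im,d=r.capture(n); np.savez(n,im=im,d=d); cv2.imwrite(f"pics/{n}_{sys.argv[1]}.png",im)
E
python3 c.py 1
python3 - <<'E'
import cv2,numpy as np
a=cv2.imread('pics/side_1.png')[130:270,200:360];b=cv2.imread('pics/top_1.png')[130:270,180:340]
cv2.imwrite('pics/v3.png',cv2.resize(np.hstack([a,b]),None,fx=2.5,fy=2.5,interpolation=2))
E
python3 g.py .4465 -.0175 .083 14
```

```text
time_s: 3.2
tcp_pos: [0.4475, -0.0176, 0.1592]
eef_rot: [105.0, 89.9, -151.1]
contact_force: [0.8, -0.1, 0.1]
gripper_width: 0.0875
t 3.3 tcp [ 0.4479 -0.0179  0.1599] F [-0.5 -0.3 -0.4] w 0.0873
[[0.001, -0.973, -0.233], [0.0, -0.233, 0.973], [-1.0, -0.001, -0.0]] j [ 23.   2. -32.   0. -56. -10.]
rot [3.132e+00 1.000e-03 0.000e+00] shift cm now-axes [7.69 0.13 0.08] goal-axes [ 7.69 -0.13 -0.08]
rot [-0.009 -0.     0.001] shift cm now-axes [7.69 0.13 0.08] goal-axes [7.69 0.13 0.08]
```

View pics/v3.png

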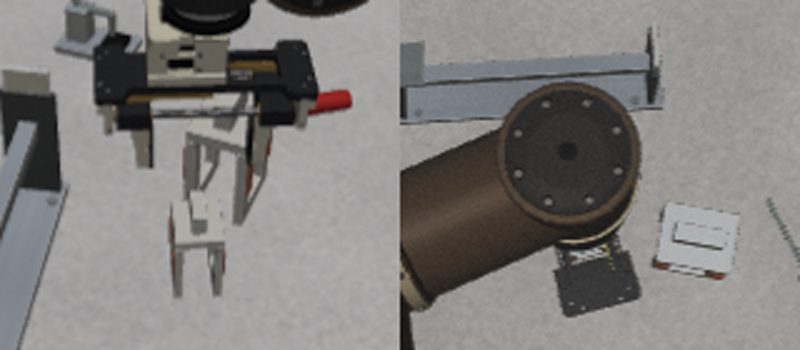

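The open gripper is centred over the small carrier. Next I check the side camera's bias against the known TCP, since the two cameras differ by 5 mm in y.

Run:
```python
from b import *
W=world("side",np.load("side.npz")["d"])
rect(W,.158,.19,.36,.435,-.1,.08,'f1');rect(W,.158,.19,.46,.54,-.1,.08,'f2')
rect(W,.16,.20,.36,.54,-.1,.08,'fingers')
rect(W,.095,.107,.40,.5,-.085,.04,'fin'); rect(W,.07,.087,.40,.5,-.085,.04,'crown')
for s in((.36,.435),(.46,.54)):
    m=(W[...,0]>s[0])&(W[...,0]<s[1])&(abs(W[...,1])<.08)&(W[...,2]>.13)&(W[...,2]<.2)
    P=W[m];print(len(P),np.round(np.percentile(P,[1,10,50,90,99],axis=0),3).tolist())
```

```text
f1 77 c [400.5 -22.8] size [13.9 26.9] ang 53.7 zmed 0.1757 mean [ 0.3966 -0.0207]
f2 67 c [495.5   5.5] size [17.1 11.2] ang 46.3 zmed 0.1758 mean [0.4961 0.0066]
fingers 202 c [446.1 -14.5] size [125.5  23.7] ang 13.9 zmed 0.1809 mean [ 0.4417 -0.0079]
fin 76 c [446.7 -16.1] size [14.  41.4] ang 15.2 zmed 0.1006 mean [ 0.446  -0.0137]
crown 311 c [446.6 -15.8] size [48.4 61.7] ang 14.5 zmed 0.0794 mean [ 0.4457 -0.0092]
112 [[0.385, -0.033, 0.159], [0.388, -0.026, 0.165], [0.396, -0.019, 0.181], [0.404, -0.017, 0.196], [0.407, -0.015, 0.199]]
94 [[0.489, -0.004, 0.159], [0.49, 0.004, 0.166], [0.496, 0.007, 0.18], [0.502, 0.01, 0.196], [0.505, 0.01, 0.2]]
```

```bash
python3 -m creep '[[0,0,0,3,0,0,100],[0,0,0,2.5,0,0,100],[0,0,0,1.2,0,0,100],[0,0,0,0.9,0,0,100],[0,0,0,0,0,0,100],[0,0,0,0,0,0,0],[0,0,0,0,0,0,0],[0,0,0,0,0,0,0]]' 15; python3 -m creep '[[0,0,0,0,0,0,0],[0,0,0,0,0,0,0],[0,0,0,0,0,0,0]]' 15
```

```text
time_s: 4.1
tcp_pos: [0.4482, -0.0178, 0.0843]
eef_rot: [-84.0, 89.9, 19.6]
contact_force: [-0.6, 0.3, -0.4]
gripper_width: 0.0694
time_s: 4.4
tcp_pos: [0.4477, -0.0179, 0.0837]
eef_rot: [-77.1, 90.0, 26.6]
contact_force: [-0.3, 0.4, 1.2]
gripper_width: 0.0453
```

```bash
python3 -m creep '[[0,0,0,0,0,0,0],[0,0,0,0,0,0,0],[0,0,0,0,0,0,0],[0,0,0,0,0,0,0],[0,0,0,0,0,0,0],[0,0,0,0,0,0,0]]' 20;python3 -m creep '[[0,0,0,-1,0,0,0],[0,0,0,-2.5,0,0,0],[0,0,0,-3,0,0,0],[0,0,0,-3,0,0,0],[0,0,0,-3,0,0,0],[0,0,0,0,0,0,0]]' 20; python3 c.py 2
python3 - <<'E'
import cv2,numpy as np
from b import *
W=world("side",np.load("side.npz")["d"])
rect(W,.18,.21,.38,.52,-.075,.04,'crown');rect(W,.108,.208,.38,.52,-.075,.06,'all')
rect(W,.103,.118,.58,.68,-.085,.15,'bar')
W=world("top",np.load("top.npz")["d"]);rect(W,.103,.118,.58,.68,-.085,.15,'bar')
cv2.imwrite('pics/v4.png',cv2.resize(np.load("side.npz")["im"][80:280,140:360],None,fx=2.7,fy=2.7,interpolation=2))
E
python3 g.py .637 .035 .2 2.4
```

```text
time_s: 5.0
tcp_pos: [0.4475, -0.018, 0.0834]
eef_rot: [86.0, 90.0, -170.3]
contact_force: [-0.4, 0.7, -0.5]
gripper_width: 0.0139
time_s: 5.6
tcp_pos: [0.45, -0.0175, 0.2134]
eef_rot: [-90.9, 89.6, 12.8]
contact_force: [-0.5, 0.3, -1.5]
gripper_width: 0.0139
crown 235 c [450.5 -14.3] size [50.  60.7] ang 13.6 zmed 0.2059 mean [0.4479 0.0044]
all 334 c [449.9 -14.8] size [51.3 63.3] ang 13.6 zmed 0.1737 mean [0.4471 0.0031]
bar 510 c [635.4  31.9] size [ 21.2 233.3] ang 2.4 zmed 0.1097 mean [0.6348 0.0248]
bar 479 c [635.4  31.8] size [ 22.  233.2] ang 2.2 zmed 0.1104 mean [0.6354 0.0389]
t 5.7 tcp [ 0.4478 -0.0178  0.2095] F [-0.5 -0.4 -2.1] w 0.0144
[[0.002, -0.972, -0.237], [0.001, -0.237, 0.972], [-1.0, -0.002, 0.001]] j [ 23.  -1. -28.  -0. -63.  -9.]
rot [-2.945e+00 -3.000e-03  1.000e-03] shift cm now-axes [  0.99 -19.64   0.65] goal-axes [ 0.95 19.13 -4.48]
rot [0.197 0.001 0.002] shift cm now-axes [  0.99 -19.64   0.65] goal-axes [  0.95 -19.13   4.48]
```

View pics/v4.png

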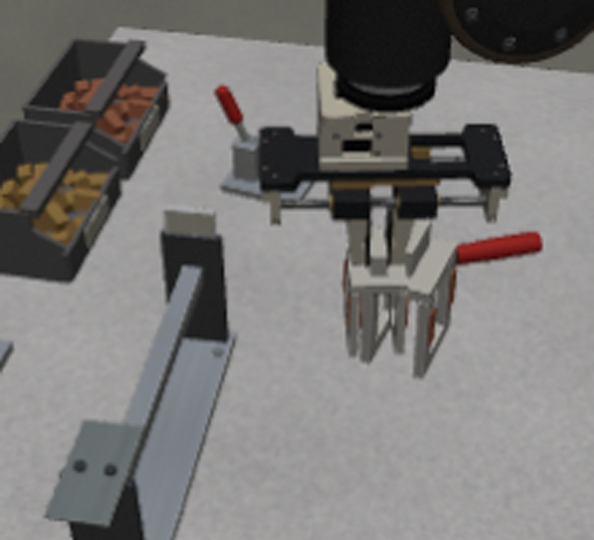

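```bash
python3 -m creep '[[0.1,0,0,-1,0,0,0],[0.097,0,0,-0.8,0,0,0],[0,0,0,0,-3.2,0.75,0],[0,0,0,0,-3.2,0.75,0],[0,0,0,0,-3.2,0.75,0],[0,0,0,0,-3.2,0.75,0],[0,0,0,0,-3.2,0.75,0],[0,0,0,0,-3.1,0.75,0]]' 20;python3 -m creep '[[0,0,0,0,0,0,0],[0,0,0,0,0,0,0]]'; python3 c.py 3
python3 - <<'E'
import cv2,numpy as np
from b import *
cv2.imwrite('pics/v5.png',cv2.resize(np.load("side.npz")["im"][90:310,140:340],None,fx=2.7,fy=2.7,interpolation=2))
W=world("side",np.load("side.npz")["d"]);rect(W,.195,.225,.59,.69,-.03,.1,'crown');rect(W,.195,.21,.59,.69,-.03,.1,'crown2');rect(W,.103,.118,.58,.68,-.085,.15,'bar')
E
python3 g.py .6364 .035 .155 2.4
```

```text
time_s: 6.5
tcp_pos: [0.6371, 0.0352, 0.2246]
eef_rot: [101.1, 89.8, -166.5]
contact_force: [0.8, 0.3, -1.4]
gripper_width: 0.0139
time_s: 6.7
tcp_pos: [0.636, 0.035, 0.2241]
eef_rot: [101.4, 89.8, -166.2]
contact_force: [-0.5, 0.1, -1.9]
gripper_width: 0.0135
crown 334 c [635.4  37. ] size [51.8 63.5] ang 1.5 zmed 0.2189 mean [0.6297 0.0525]
crown2 79 c [621.8  47.4] size [76.4 41.6] ang 51.0 zmed 0.2016 mean [0.6266 0.05  ]
bar 328 c [635.4  32.2] size [ 21.1 233.6] ang 2.0 zmed 0.1097 mean [0.6336 0.0503]
t 6.8 tcp [0.6356 0.0347 0.2256] F [-1.9 -0.7 -1.4] w 0.0139
[[-0.002, -0.999, -0.042], [-0.0, -0.042, 0.999], [-1.0, 0.002, -0.0]] j [ 21.  17.  -4.  -0. -69. -18.]
rot [ 3.142e+00 -3.000e-03  1.000e-03] shift cm now-axes [ 7.06 -0.1   0.03] goal-axes [ 7.06  0.09 -0.02]
rot [-0.    -0.    -0.002] shift cm now-axes [ 7.06 -0.1   0.03] goal-axes [ 7.06 -0.09  0.02]
```

View pics/v5.png

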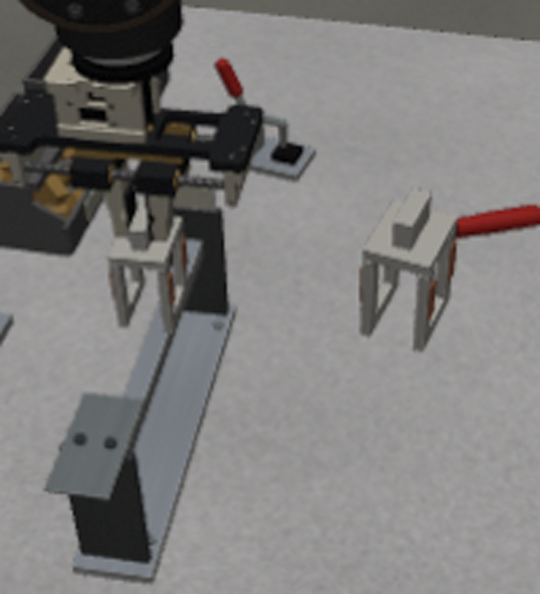

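```bash
python3 -m creep '[[0,0,0,1.5,0,0,0],[0,0,0,2,0,0,0],[0,0,0,2,0,0,0],[0,0,0,2,0,0,0],[0,0,0,1.2,0,0,0],[0,0,0,0.7,0,0,0],[0,0,0,0.3,0,0,0],[0,0,0,0,0,0,0]]' 20; python3 -m creep '[[0,0,0,0.2,0,0,0],[0,0,0,0.1,0,0,0],[0,0,0,0,0,0,0]]' 20
```

```text
time_s: 7.6
tcp_pos: [0.6367, 0.035, 0.1299]
eef_rot: [-91.5, 90.0, 0.9]
contact_force: [-0.1, -0.4, -1.0]
gripper_width: 0.0138
time_s: 7.9
tcp_pos: [0.6367, 0.035, 0.1268]
eef_rot: [-70.6, 90.0, 21.8]
contact_force: [0.9, 0.0, -1.3]
gripper_width: 0.014
```

```bash
python3 -m creep '[[0,0,0,0.1,0,0,0],[0,0,0,0.1,0,0,0],[0,0,0,0,0,0,0]]' 20; python3 -m creep '[[0,0,0,0.1,0,0,0],[0,0,0,0.05,0,0,0],[0,0,0,0,0,0,0]]' 20; python3 -m creep '[[0,0,0,0.05,0,0,0],[0,0,0,0,0,0,0]]' 20
```

```text
time_s: 8.2
tcp_pos: [0.6365, 0.035, 0.1244]
eef_rot: [94.2, 90.0, -173.4]
contact_force: [0.4, 0.5, -0.6]
gripper_width: 0.0141
time_s: 8.5
tcp_pos: [0.6367, 0.035, 0.1234]
eef_rot: [-93.6, 90.0, -1.2]
contact_force: [-0.8, -0.2, 2.8]
gripper_width: 0.0135
time_s: 8.7
tcp_pos: [0.6367, 0.035, 0.1234]
eef_rot: [-95.2, 90.0, -2.8]
contact_force: [-2.8, 1.3, 5.9]
gripper_width: 0.0138
```

Contact is made: upward force is +5.9 N and z is 0.1234, as predicted. Releasing, then retreating up.

```bash
python3 -m creep '[[0,0,0,0,0,0,60],[0,0,0,0,0,0,60],[0,0,0,0,0,0,60],[0,0,0,0,0,0,60],[0,0,0,0,0,0,60],[0,0,0,0,0,0,60]]' 20;  python3 -m creep '[[0,0,0,-2,0,0,60],[0,0,0,-3,0,0,60],[0,0,0,-3,0,0,60],[0,0,0,0,0,-3,0],[0,0,0,0,0,-4,0],[0,0,0,0,0,-1.5,0],[0,0,0,0,0,0,0],[0,0,0,0,0,0,0]]' 20;python3 c.py 4
python3 - <<'E'
import cv2,numpy as np
from b import *
a=cv2.imread('pics/side_4.png')[140:310,140:290]; cv2.imwrite('pics/v6.png',cv2.resize(a,None,fx=3.4,fy=3.4,interpolation=2))
for n in("side","top"):
  W=world(n,np.load(n+".npz")["d"]);rect(W,.115,.125,.59,.69,-.06,.13,'crown');rect(W,.136,.147,.59,.69,-.06,.13,'fin');rect(W,.104,.114,.58,.68,.08,.15,'bar');rect(W,.15,.162,.58,.68,.14,.27,'keeper')
E
python3 g.py .6405 -.055 .114 2.4
```

```text
time_s: 9.3
tcp_pos: [0.6366, 0.035, 0.1225]
eef_rot: [111.7, 90.0, -155.9]
contact_force: [-0.1, 0.2, -0.0]
gripper_width: 0.0513
time_s: 10.1
tcp_pos: [0.6401, -0.05, 0.2024]
eef_rot: [70.7, 90.0, 163.0]
contact_force: [-0.2, -0.8, 0.6]
gripper_width: 0.018
crown 284 c [636.1  36.6] size [49.5 63.4] ang 2.6 zmed 0.1196 mean [0.6336 0.0432]
fin 84 c [636.5  37.2] size [14.9 43.2] ang 0.5 zmed 0.1411 mean [0.6356 0.0391]
bar 107 c [632.3 113.7] size [21.2 66.6] ang 3.4 zmed 0.1106 mean [0.6313 0.1013]
keeper 893 c [627.2 204.5] size [ 50.9 101.8] ang 2.1 zmed 0.156 mean [0.627  0.2082]
crown 256 c [635.7  43.4] size [ 49.5 155.2] ang 2.8 zmed 0.1205 mean [0.6343 0.0344]
fin 71 c [636.2  33.2] size [14.3 39.3] ang 2.3 zmed 0.1426 mean [0.6356 0.0334]
bar 124 c [631.8 114.8] size [20.1 67.5] ang 3.0 zmed 0.1105 mean [0.6318 0.1074]
keeper 0
t 10.2 tcp [ 0.6402 -0.0492  0.2024] F [-0.4 -0.4 -0.4] w 0.0101
[[-0.0, -0.999, -0.042], [0.0, -0.042, 0.999], [-1.0, 0.0, 0.0]] j [ 13.  18.  -6.  -0. -66. -11.]
rot [-3.141  0.     0.   ] shift cm now-axes [ 8.84 -0.01 -0.58] goal-axes [8.84 0.01 0.58]
rot [ 0.001  0.    -0.   ] shift cm now-axes [ 8.84 -0.01 -0.58] goal-axes [ 8.84 -0.01 -0.58]
```

View pics/v6.png

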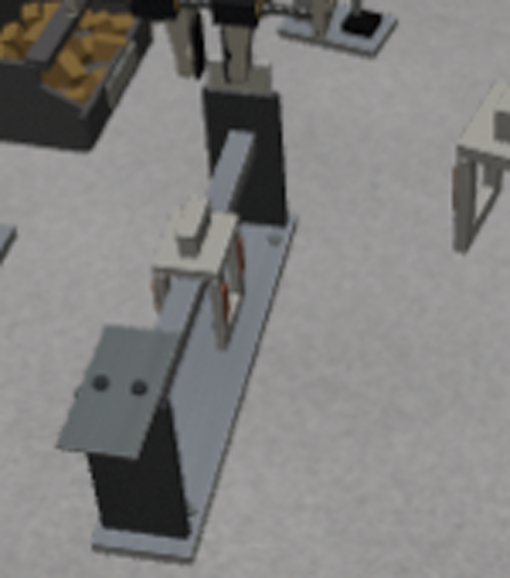

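```bash
python3 -m creep '[[0,0,0,0,0,2.9,0],[0,0,0,3,0,0,0],[0,0,0,3,0,0,0],[0,0,0,2,0,0,0],[0,0,0,0.7,0,0,0],[0,0,0,0,0,0,0],[0,0,0,0,0,0,0]]' 20;  python3 -m creep '[[0,0,0,0,0,0.5,0],[0,0,0,0,0,0.5,0],[0,0,0,0,0,0.5,0],[0,0,0,0,0,0.5,0],[0,0,0,0,0,0.5,0],[0,0,0,0,0,0,0]]'
```

```text
time_s: 10.9
tcp_pos: [0.6397, -0.0205, 0.1167]
eef_rot: [-95.7, 89.9, -3.3]
contact_force: [0.3, -1.3, 0.6]
gripper_width: 0.0006
time_s: 11.5
tcp_pos: [0.6382, 0.0046, 0.116]
eef_rot: [-88.8, 90.0, 3.6]
contact_force: [-0.2, -0.6, 1.9]
gripper_width: 0.0006
```

```bash
python3 -m creep '[[0,0,0,0.05,0,1,0],[0,0,0,0,0,1.2,0],[0,0,0,0,0,1.2,0],[0,0,0,0,0,1.2,0],[0,0,0,0,0,1.2,0],[0,0,0,0,0,1.2,0],[0,0,0,0,0,1.2,0],[0,0,0,0,0,0.6,0]]';python3 c.py 5
python3 - <<'E'
import cv2
a=cv2.imread('pics/side_5.png')[140:310,140:290]; cv2.imwrite('pics/v7.png',cv2.resize(a,None,fx=3.4,fy=3.4,interpolation=2))
E
```

```text
time_s: 12.3
tcp_pos: [0.6346, 0.0921, 0.1158]
eef_rot: [-130.7, 89.9, -38.3]
contact_force: [-0.4, -5.1, 6.4]
gripper_width: 0.0003
```

View pics/v7.png

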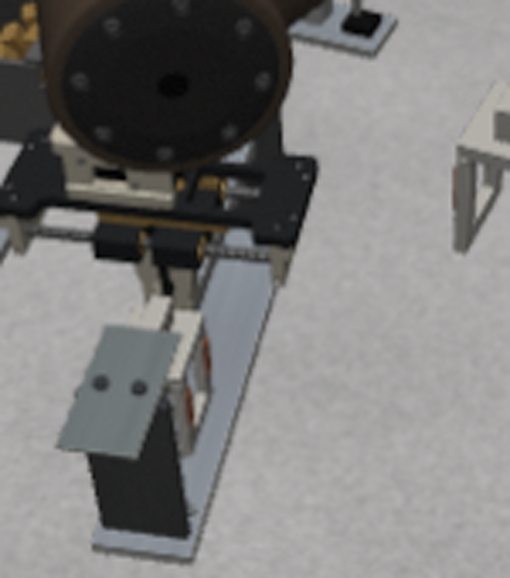

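```bash
python3 -m creep '[[0,0,0,0,0,0,0],[0,0,0,0,0,0,0]]'; python3 -m creep '[[0,0,0,-0.1,0,0.3,0],[0,0,0,0,0,0.5,0],[0,0,0,0,0,0.5,0]]'; python3 -m creep '[[0,0,0,0,0,0.5,0],[0,0,0,0,0,0.5,0],[0,0,0,0,0,0,0]]'; python3 g.py .63 .1315 .116 2.4
```

```text
time_s: 12.6
tcp_pos: [0.6338, 0.092, 0.1146]
eef_rot: [66.3, 90.0, 158.7]
contact_force: [-0.7, 0.6, -0.5]
gripper_width: 0.0005
time_s: 12.9
tcp_pos: [0.6336, 0.1052, 0.1159]
eef_rot: [100.2, 90.0, -167.4]
contact_force: [0.5, -0.2, -0.6]
gripper_width: 0.0002
time_s: 13.2
tcp_pos: [0.6333, 0.1158, 0.1161]
eef_rot: [-41.6, 90.0, 50.9]
contact_force: [0.7, 0.7, 0.1]
gripper_width: 0.0
t 13.2 tcp [0.6333 0.1158 0.1161] F [0.7 0.7 0.1] w 0.0
[[0.0, -0.999, -0.043], [0.0, -0.043, 0.999], [-1.0, -0.0, 0.0]] j [ 28.  23. -12.  -0. -56. -25.]
rot [-3.141 -0.     0.   ] shift cm now-axes [0.01 0.26 1.58] goal-axes [ 0.01 -0.26 -1.58]
rot [0.001 0.    0.   ] shift cm now-axes [0.01 0.26 1.58] goal-axes [0.01 0.26 1.58]
```

Only transient, the forces are clear. Pushing on slowly until the end plate answers.

```bash
python3 -m creep '[[0,0,0,0,0.05,0.4,0],[0,0,0,0,0.05,0.4,0],[0,0,0,0,0,0.3,0],[0,0,0,0,0,0,0]]'; for i in 1; do python3 -m creep '[[0,0,0,0,0,0.2,0],[0,0,0,0,0,0,0]]'; done; python3 -m creep '[[0,0,0,0,0,0.15,0],[0,0,0,0,0,0,0]]'
```

```text
time_s: 13.6
tcp_pos: [0.6318, 0.1263, 0.1161]
eef_rot: [-37.5, 90.0, 54.9]
contact_force: [0.0, -0.5, 0.5]
gripper_width: 0.0005
time_s: 13.8
tcp_pos: [0.6317, 0.128, 0.1161]
eef_rot: [-25.6, 90.0, 66.8]
contact_force: [0.4, -0.3, 0.0]
gripper_width: 0.0002
time_s: 14.0
tcp_pos: [0.6316, 0.1294, 0.1161]
eef_rot: [137.4, 90.0, -130.2]
contact_force: [0.1, -0.2, -0.7]
gripper_width: 0.0006
```

```bash
python3 -m creep '[[0,0,0,0,0,0.15,0],[0,0,0,0,0,0,0]]';python3 -m creep '[[0,0,0,0,0,0.15,0],[0,0,0,0,0,0,0]]';python3 -m creep '[[0,0,0,0,0,0.1,0],[0,0,0,0,0,0,0]]'
```

```text
time_s: 14.2
tcp_pos: [0.6316, 0.13, 0.1161]
eef_rot: [163.2, 89.9, -104.4]
contact_force: [0.9, -4.4, 0.6]
gripper_width: 0.0005
time_s: 14.4
tcp_pos: [0.6315, 0.1302, 0.1161]
eef_rot: [162.9, 89.8, -104.7]
contact_force: [1.8, -9.4, 0.3]
gripper_width: 0.0004
time_s: 14.6
tcp_pos: [0.6314, 0.1303, 0.1162]
eef_rot: [162.5, 89.8, -105.1]
contact_force: [3.6, -13.0, 0.2]
gripper_width: 0.0007
```

Firm stop at TCP y = 0.130 (13 N), where home was predicted. Backing off and checking.

```bash
python3 -m creep '[[0,0,0,0,0,-0.5,0],[0,0,0,0,0,-1,0],[0,0,0,0,0,-3,0],[0,0,0,-3,0,-3,0],[0,0,0,-4,0,0,0],[0,0,0,-4,0,0,0],[0,0,0,0,-0.5,-4.5,0],[0,0,0,0,-0.5,-4.5,0]]';python3 -m creep '[[0,0,0,0,0,-4.5,0],[0,0,0,0,0,-4.5,0],[0,0,0,0,0,0,0],[0,0,0,0,0,0,0],[0,0,0,0,0,0,0]]';python3 c.py 6
python3 - <<'E'
import cv2
from b import *
a=cv2.imread('pics/side_6.png')[160:310,140:270]; b=cv2.imread('pics/top_6.png')[130:200,150:300]
a=cv2.resize(a,None,fx=3,fy=3,interpolation=2); b=cv2.resize(b,None,fx=2.6,fy=2.6,interpolation=2)
b=cv2.copyMakeBorder(b,0,a.shape[0]-b.shape[0],0,0,0); cv2.imwrite('pics/v8.png',np.hstack([a,b]))
for n in("side","top"):
  W=world(n,np.load(n+".npz")["d"]);rect(W,.115,.125,.59,.69,.10,.22,'crown');rect(W,.15,.162,.58,.68,.14,.27,'keeper');rect(W,.0,.05,.36,.51,.25,.39,'tray')
E
```

```text
time_s: 15.4
tcp_pos: [0.6493, -0.0308, 0.2283]
eef_rot: [-72.2, 89.7, 20.4]
contact_force: [0.5, 0.1, -0.5]
gripper_width: 0.0006
time_s: 15.9
tcp_pos: [0.6522, -0.1205, 0.2261]
eef_rot: [-23.7, 90.0, 68.7]
contact_force: [0.4, 1.0, 0.0]
gripper_width: 0.0008
crown 102 c [608.6 175.1] size [14.8 69.2] ang 4.4 zmed 0.1207 mean [0.6096 0.1719]
keeper 894 c [627.6 206.1] size [ 50.8 102.1] ang 2.8 zmed 0.1561 mean [0.627  0.2083]
tray 3601 c [435.2 317.7] size [149.9 134.7] ang 0.2 zmed 0.0064 mean [0.4359 0.3199]
crown 0
keeper 104 c [627.9 245.1] size [49.3 16.2] ang 1.1 zmed 0.1549 mean [0.6268 0.2455]
tray 1651 c [434.7 324.9] size [149.8 129.6] ang 0.3 zmed 0.0058 mean [0.4319 0.3248]
```

View pics/v8.png

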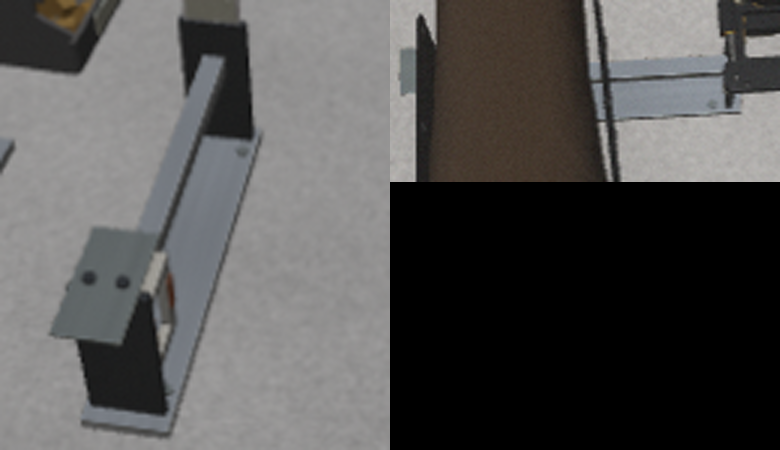

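```bash
python3 -c "
from plant import r
print(r.get_state()['contact_force']); print(r.close_job())"
```

```text
[-1.54557503  0.89949037 -0.47150636]
the job is handed in; nothing more can be done
None
```

The small carrier is hung on the bar and pushed home under the keeper, and the job is handed in; no verdict came back. The clock was at about 16 s of the 51 s allowed.

- **Hanging:** I gripped the carrier by its fin and lowered it onto the open stretch of the bar at about y = 0.035. It touched down gently (about 6 N on the wrist) at the expected height, and I let go there before pushing.
- **Pushing:** I pushed with closed fingers on the rear edge of its crown until it stopped firmly against the end plate. The push force rose to 13 N at TCP y = 0.130, where I had predicted home would be.
- **Last look:** With the arm clear, the side camera shows the carrier under the keeper against the end plate. Its crown top is at 0.121 m, the right height for resting on the bar. Its centre is roughly 31 mm from the keeper's origin, against 34 mm nominal; only a strip of the crown was visible, so that figure is rough.

**Checks that disagreed or were not made:**
- **Cameras:** The two cameras differ by about 4 mm in y. I allowed for this using the known gripper position. The arm hid the carrier from the top camera at the end, so the final position rests on one view plus the force stop.
- **Force blip:** Mid-push there was a brief reading of about 8 N, gone once the arm paused.
- **Bystanders:** I never drove near the tray or the screwdriver. I made no dedicated final measurement of either.

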